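# Close the seam of a two-part foam-board panel on the assembly board

### The job

One half of a two-part white panel is clamped on the plywood assembly board; with the fingertips, push its loose twin along the board until its long straight back edge lies flush against the aluminium fence and its straight side is butted tight and square against the clamped half. Push the steel bench weight along the board until it sits flat against the straight part of the loose half's outer side, so that it keeps the seam shut. Only push: do not grip or lift either of them or touch the weight's knob, and leave everything else where it is.

Things in the scene. Friction and masses are not known exactly. Their poses are not given: they have to be found in the camera images.
- board: plywood assembly board, 18 mm thick, held fast on the table. Origin on its TOP face where the fence's inner face meets the seam line; x points away from the robot, square to the fence, y left along the fence, z up. It spans x -245 to +35, y -440 to +230 mm. The aluminium fence, 22 mm high, inner face at x = 0, runs from y = -435 to +170 mm, standing on the board
- clamped_half (a point): centre of the top face of the clamped white half, held fast: 15 mm thick, it fills x -110 to 0, y 0 to 160 mm of the board's frame, its outer front corner rounded; its right side (y = 0) is the seam
- clamp (a point): top of the spindle of the toggle clamp that holds it, 58 mm above the board; the clamp runs left from here over the board's left end, 225 mm long, 25 mm to either side at most
- panel: loose half: white rigid foam board, 110 (x) by 160 (y) by 15 mm, about 0.15 kg, slides flat on the board. Origin: centre of its underside. Its x points to its back edge (for the fence), its y to its seam side. It belongs at x -110 to 0, y -160 to 0 mm of the board's frame, not turned; it starts short of the fence, 25 to 75 mm right of home, turned up to 0.3 rad either way
- panel_back_seam (a point): lower corner of the loose half where its back edge meets its seam side
- panel_back_outer (a point): lower corner of the loose half where its back edge meets its outer side
- panel_front_seam (a point): lower corner of the loose half where its straight front edge meets its seam side
- panel_round (a point): centre of the 40 mm radius of the loose half's rounded front outer corner, at its underside; so in the panel's frame the front edge is straight for y -40 to +80 mm and the outer side (y = -80) for x -15 to +55 mm
- weight: dark steel bench weight, a block 60 (x) by 50 (y) by 32 mm high, with a knob on top, 0.6 to 1 kg, standing on the board right of the loose half. Origin: centre of its underside. Its left (+y) 60 mm face goes flat against the loose half's outer side: the centres are then 105 mm apart along the panel's y
- weight_knob: the weight's turned steel knob, 27 mm across, 34 mm high, origin at its foot on the middle of the block's top; not to be used
- tape: roll of paper tape lying flat, 72 mm across, 24 mm high, near the board's right front corner; a bystander
- offcut: five-sided white offcut, about 65 mm across and 15 mm thick, lying on the board in front of the clamped half; a bystander
- iron_left: soldering iron with a turned wooden handle leaning in a welded stand, about 250 mm high, on the table left of the board; stand 120 x 85 mm; a bystander
- iron_right: a second such iron and stand; a bystander
- trimmer: black electric hand trimmer lying on the table at the robot's left, 190 mm long, 45 mm high; a bystander
- glue: closed glue jar, 68 mm across, 105 mm high, right of the board; a bystander
- brush: glue brush lying on the table right of the board; a bystander
- cut_pieces: small pile of thin white cut pieces, 150 mm long, 24 mm high, right of the board; a bystander
Mind the look-alikes: they are no part of the job. Several things have the shape of the weight; the one meant has the colours described above.

How it is judged:
By the outcome, as a careful person would: the job done as asked, in the order asked, and still so for the second after the job is handed in, with the robot touching nothing.
It also fails if it takes over 61 s, if anything falls off the work surface, if the arm or the gripper's body presses on something with over 40 N, if the wrist force passes 120 N, or if a joint passes its speed limit or range.

### The arm

A 6-joint arm with a two-finger parallel gripper is mounted at the origin on the work surface. World frame = base frame: x ahead of the robot, y to its left, z up, the work surface at z = 0. Lengths are in m, angles in rad, forces in N, time in s.
With the tool pointing down it reaches from about 0.375 to 0.75 m from the base axis. Payload 9 kg.
Tool frame: the origin (TCP) lies midway between the tips of the shut fingers; the grasp point (between the pads) lies 19 mm behind it; z points along the fingers, y is the line along which they close (so a half turn about z gives the same grasp; the last joint's range is limited). The gripper opens to 85 mm and grips with 20 to 120 N. Pads are 22 mm wide; open, the fingers measure 114 mm over their backs; the gripper's body (76 mm by 85 mm) begins 54 mm behind the grasp point. The pads swing forward as they close: fully open they stand 13 mm farther back than shut.
Start: joints at [1.104, 0.104, 0.097, 1.564, 0, 1.353], TCP at [0.148, 0.582, 0.195] pointing down, gripper open.
Joint ranges: [-2.99, 2.99], [-0.84, 1.86], [-1.1, 1.16], [-1.84, 2.11], [-1.51, 1.56], [-3.14, 3.14]. Speed limits (rad/s): [2.22, 2.22, 2.57, 3.14, 3.14, 3.14].

### API

Orientations are given as a rotation vector (axis times angle).
In Python, from rig import r gives the robot as it stands. The module is installed in compiled form; this text tells all that it offers.
- The arm moves only by the shell command python3 -m handwheel 'ROWS' [FORCE]. ROWS is text: rows parted by semicolons, each of 5 numbers parted by spaces: the finger opening in m, from 0 to 0.0854, then the shift along the tool's x, y, z in m, then the turn about the tool's z in degrees. In form: grip x y z spin; .... A call has 1 to 5 rows; each row is the pose to reach, as a shift and turn from the pose commanded when the call began, along the tool's axes at that moment; what a row does not reach only later rows make up. A row lasts 1/8 s, in which the tool goes at most 62.5 mm and 10.7 degrees, less where a joint would pass 70% of its speed; a pose out of reach is approached as far as the arm can. A call with a gripper value outside its range is refused whole. The fingers move at their own pace and stop on an object; FORCE is the grip in N (left out, the last holds). Time passes only in rows, so rows that repeat a pose let the fingers close. It gives the time, the measured TCP pose, the force, the opening and the grip force at its end, in the units of the state.
- r.get_obs(): the state, without advancing time (a new reading comes with each control period).
- r.camera(name): name is "side" or "top"; returns (picture, depth): 400x640x3 uint8, red, green, blue; 400x640 float32, m along the optical axis (not along the pixel's ray), 0 where there is no reading.
- r.calibration(name): a dict with "intrinsics" (3x3 intrinsics, pixels), "origin" and "attitude" of the camera in the world. Camera axes: x right, y down, z forward; pixel columns grow to the right and rows downward; lengths in m; the calibration is good to about 2 mm. A picture is of the moment at which its call begins. calibration takes no time and is no camera call.
- r.sign_off(): hands the job in; it is judged then, once.
Trained networks look in the newest picture that a camera, given by its name, has taken for a name from the list of things; names that differ only in an ending like _2 or _b are one class to them, and where a whole thing is asked for, a point or a joint stands for the part that bears it (a point fixed in the world has none). Each returns a list of dicts, best first, with "confidence" (0 to 1); they miss things now and then, are a little off and sometimes report something else, mostly with a low value. They report only what shows in the picture. A call takes as long as a camera call. They do not tell look-alikes from the thing itself.
- r.boxes_of(thing, camera): "rect" ([left, top, width, height] in pixels, round what is visible of it).
- r.trace(thing, camera): "mask" (400x640 bool, what is visible of it) and "rect" ([left, top, width, height] in pixels, round what is visible of it).
- r.spot_point(thing, camera): "uv" ([column, row] in pixels: a listed point, or the origin of a listed thing).
The state is a dict: "time_s": time; "q": joint angles; "qvel": joint speeds; "joint_efforts": joint torques, N m; "position": TCP position; "orientation": TCP orientation; "force": force on the tool from outside, world axes, zero at the start; "ft_torque": the same for the moment, N m; "grip_width": opening from 0.0 (shut) to 1.0 (fully open); "grasp_force": force on a finger pad.
Only numpy, scipy, OpenCV 4.12 (cv2) and the standard library are available. Lean on these libraries where they do the work, as an engineer would, in place of code of your own. Each camera call takes 0.05 s, during which the arm holds its last target. There are 200 camera calls.

## Working session

There is one attempt and no reset: what is moved stays moved. The work goes in short steps, Python scripts to look and compute and a shell command to move; the robot and the scene stay as the last step left them, time stands still between calls to the robot, and variables do not carry over. Pictures are saved under pics/ and viewed, at most 13 in all, crops included, and the job is handed in when it is done.

```bash
mkdir -p pics
cat > h.py <<'E'
import numpy as np, cv2
from rig import r
def cal(c):
    k=r.calibration(c); R=np.array(k["attitude"],float)
    if R.shape!=(3,3): R=cv2.Rodrigues(R)[0]
    return np.array(k["intrinsics"]),np.array(k["origin"]),R
def plane(c,uv,z):
    K,o,R=cal(c); d=R@np.linalg.solve(K,[uv[0],uv[1],1]); return o+d*(z-o[2])/d[2]
def save(c,n):
    p,d=r.camera(c); cv2.imwrite(f"pics/{n}.png",p[:,:,::-1]); return p,d
def proj(c,P):
    K,o,R=cal(c); q=K@(R.T@(np.array(P)-o)); return q[:2]/q[2]
E
python3 - <<'E'
from h import *
for c in ("top","side"):
    save(c,c+"0"); print(c,r.calibration(c))
    for t in ("board","clamped_half","clamp","panel","panel_back_seam","panel_back_outer","panel_front_seam","panel_round","weight","weight_knob","offcut","tape"):
        for s in r.spot_point(t,c)[:3]:
            z=.018; print(c,t,np.round(s["uv"],1),round(s["confidence"],2),plane(c,s["uv"],z).round(4))
o=r.get_obs();print(o["position"],o["orientation"],o["time_s"])
E
```

```text
top {'intrinsics': array([[444.00443495,   0.        , 316.61221438],
       [  0.        , 444.00443495, 200.28436537],
       [  0.        ,   0.        ,   1.        ]]), 'origin': array([0.24408682, 0.005052  , 1.46627067]), 'attitude': array([-2.13552898,  2.14220907, -0.20195201])}
top board [264.3 148.6] 0.76 [0.673  0.1565 0.018 ]
top board [453.4 165. ] 0.21 [ 0.6158 -0.4814  0.018 ]
top clamped_half [241.7 164.2] 0.87 [0.6188 0.2312 0.018 ]
top clamped_half [149.2 166.7] 0.29 [0.6104 0.5386 0.018 ]
top clamp [230.4 162.9] 0.59 [0.6233 0.269  0.018 ]
top clamp [366.5 213.4] 0.49 [ 0.4515 -0.1837  0.018 ]
top panel [303.7 185.5] 0.76 [0.5458 0.0236 0.018 ]
top panel [364.3 174. ] 0.59 [ 0.5849 -0.1795  0.018 ]
top panel_back_seam [279.4 173.5] 0.78 [0.5868 0.1047 0.018 ]
top panel_back_outer [328.5 171.3] 0.67 [ 0.5942 -0.0595  0.018 ]
top panel_front_seam [242.5 161.6] 0.68 [0.6278 0.2287 0.018 ]
top panel_front_seam [282.2 205. ] 0.64 [0.4801 0.0945 0.018 ]
top panel_round [313.5 190.3] 0.73 [ 0.5294 -0.009   0.018 ]
top panel_round [467.9 229.1] 0.25 [ 0.3986 -0.5169  0.01
[... 1386 characters left out ...]
0.95 [0.4746 0.0889 0.018 ]
side panel_front_seam [325.4 210. ] 0.24 [0.545 0.025 0.018]
side panel_round [319.2 217.9] 0.89 [ 0.5209 -0.0178  0.018 ]
side weight [320.6 301.9] 0.88 [ 0.5079 -0.3932  0.018 ]
side weight [360.7 302.3] 0.77 [ 0.6244 -0.3975  0.018 ]
side weight [264.3 275.4] 0.74 [ 0.3405 -0.2852  0.018 ]
side weight_knob [284.8 339.9] 0.65 [ 0.4051 -0.5219  0.018 ]
side weight_knob [340.7 243.9] 0.61 [ 0.5857 -0.1508  0.018 ]
side weight_knob [263.2 269.9] 0.6 [ 0.3362 -0.262   0.018 ]
side offcut [307.1 173.1] 0.7 [0.4859 0.2527 0.018 ]
side tape [299.9 247.5] 0.75 [ 0.4513 -0.1649  0.018 ]
[0.14775609 0.58152491 0.19489984] [3.89848890e-01 3.11728102e+00 1.19262081e-05] 1.3
```

Run:
```python
import cv2
a=cv2.imread("pics/top0.png")[110:290,190:510]; cv2.imwrite("pics/topc.png",cv2.resize(a,(800,450),interpolation=cv2.INTER_CUBIC))
a=cv2.imread("pics/side0.png")[120:370,220:430]; cv2.imwrite("pics/sidec.png",cv2.resize(a,(504,600),interpolation=cv2.INTER_CUBIC))
```

```text
(no output)
```

View pics/topc.png

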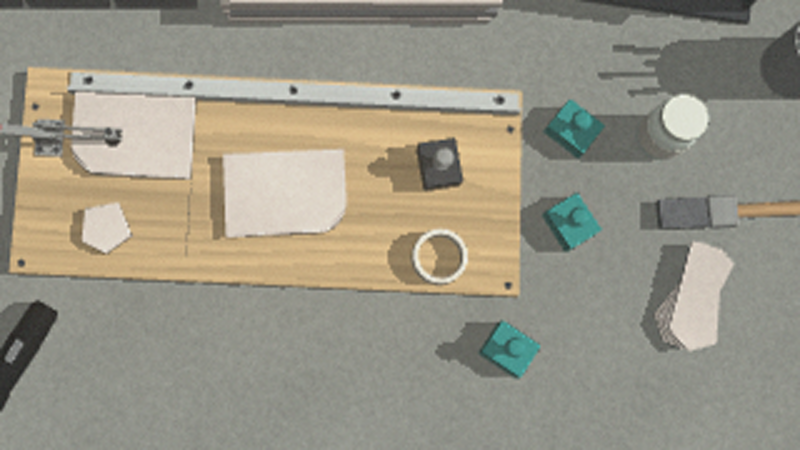

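View pics/sidec.png

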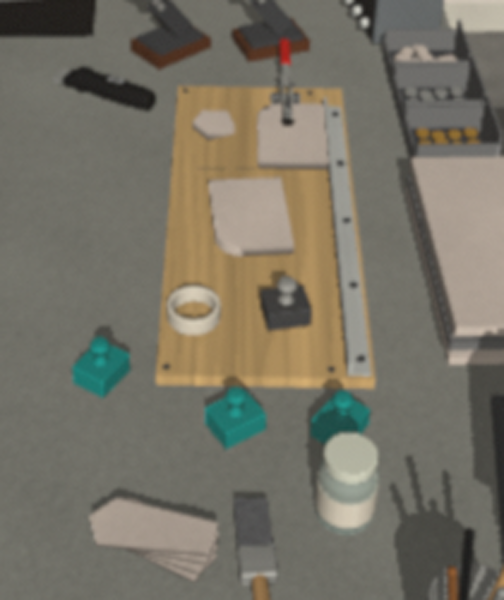

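Four block-with-knob candidates in the top view: teal at full-image (420,161), (419,198) and (394,250), and dark grey at (366,175). The dark grey one on the board matches the description; the crop confirms it. The loose half is around (304,187), and the clamped half around (244,165). Next I'll fit poses to the silhouettes.

```bash
cat >> h.py <<'E'
from scipy.optimize import minimize
def box(x0,x1,y0,y1,z0,z1): return np.array([[x,y,z] for x in(x0,x1) for y in(y0,y1) for z in(z0,z1)])
def cyl(rad,z0,z1,n=24):
    a=np.linspace(0,2*np.pi,n,endpoint=False); return np.array([[rad*np.cos(t),rad*np.sin(t),z] for t in a for z in(z0,z1)])
def panelpts():
    a=np.linspace(np.pi,1.5*np.pi,9)
    o=[(.055,.08),(-.055,.08)]+[(-.015+.04*np.cos(t),-.04+.04*np.sin(t)) for t in a]+[(.055,-.08)]
    return np.array([[x,y,z] for x,y in o for z in(0,.015)])
MODEL={"board":([box(-.245,.035,-.44,.23,-.018,0)],.018),
 "panel":([panelpts()],.018),
 "weight":([box(-.03,.03,-.025,.025,0,.032),cyl(.0135,.032,.066)],.018)}
S=8
def render(c,parts,p,z,roi):
    K,o,R=cal(c); u0,v0,w,h=roi; im=np.zeros((h*S,w*S),np.uint8)
    A=np.array([[np.cos(p[2]),-np.sin(p[2]),0],[np.sin(p[2]),np.cos(p[2]),0],[0,0,1]])
    for P in parts:
        q=(P@A.T+[p[0],p[1],z]-o)@R@K.T; q=q[:,:2]/q[:,2:]
        q=(q+.5-[u0,v0])*S-.5
        cv2.fillPoly(im,[cv2.convexHull(np.round(q*16).astype(np.int32))],1,shift=4)
    return cv2.resize(im.astype(np.float32),(w,h),interpolation=cv2.INTER_AREA)
def fit(name,masks,p0):
    parts,z=MODEL[name]; rois={}
    for c,m in masks.items():
        x,y,w,h=cv2.boundingRect(m.astype(np.uint8)); x0,y0=max(0,x-8),max(0,y-8); rois[c]=(x0,y0,min(640-x0,w+16),min(400-y0,h+16))
    def cost(p):
        s=0
        for c,m in masks.items():
            x,y,w,h=rois[c]; s+=np.abs(render(c,parts,p,z,rois[c])-m[y:y+h,x:x+w]).sum()
        return s
    best=None
    for d in(.02,.006):
        f=minimize(cost,p0,method="Nelder-Mead",options=dict(initial_simplex=np.array(p0)+np.array([[0,0,0],[d,0,0],[0,d,0],[0,0,d*5]]),xatol=1e-4,fatol=.05)); p0=f.x
    return f.x,f.fun/sum(m.sum() for m in masks.values())
def pick(name,c,near):
    L=r.trace(name,c)
    L=[l for l in L if np.hypot(l["rect"][0]+l["rect"][2]/2-near[0],l["rect"][1]+l["rect"][3]/2-near[1])<25]
    return L[0]["mask"] if L else None
def hull(m):
    q=cv2.convexHull(cv2.findNonZero(m.astype(np.uint8))); o=np.zeros(m.shape,np.uint8); cv2.fillPoly(o,[q],1); return o
def locate(name,p0,cams=("top","side"),sep=True):
    M={}
    for c in cams:
        ctr=np.mean([proj(c,[p0[0],p0[1],.03])],0) if name!="board" else None
        m=pick(name,c,ctr) if name!="board" else (r.trace(name,c) or [{"mask":None}])[0]["mask"]
        if m is not None: M[c]=hull(m) if name!="weight" else m.astype(np.uint8)
    if sep and len(M)>1:
        for c in M: f=fit(name,{c:M[c]},p0); print(name,c,f[0].round(4),round(f[1],3))
    f=fit(name,M,p0); print(name,"all",list(M),f[0].round(4),round(f[1],3)); return f[0]
E
python3 - <<'E'
from h import *
r.camera("top");r.camera("side")
b=locate("board",[.672,.15,0.]);p=locate("panel",[.54,.02,.0]);w=locate("weight",[.578,-.178,0.])
np.save("b.npy",b)
R=np.array([[np.cos(b[2]),np.sin(b[2])],[-np.sin(b[2]),np.cos(b[2])]])
for q in(p,w): print((R@(q[:2]-b[:2])*1e3).round(1),np.degrees(q[2]-b[2]).round(2))
# clamped half + edges in the board frame from points
for c,t,z in(("top","clamped_half",.033),("side","clamped_half",.033),("top","board",.018),("side","board",.018)):
    for s in r.spot_point(t,c)[:1]: print(c,t,(R@(plane(c,s["uv"],z)[:2]-b[:2])*1e3).round(1))
E
```

```text
board top [ 0.669   0.1465 -0.046 ] 0.087
board side [ 0.6671  0.1384 -0.0468] 0.069
board all ['top', 'side'] [ 0.6676  0.1435 -0.0482] 0.083
panel top [0.5376 0.0252 0.03  ] 0.033
panel side [0.5371 0.0179 0.0648] 0.076
panel all ['top', 'side'] [0.5377 0.0244 0.0455] 0.06
weight top [ 0.5756 -0.1807  0.1278] 0.08
weight side [ 0.5737 -0.1866  0.1193] 0.144
weight all ['top', 'side'] [ 0.5749 -0.1819  0.1568] 0.153
[-124.  -125.2] 5.37
[ -76.9 -329.5] 11.75
top clamped_half [-186.7   99.3]
side clamped_half [-48.   84.8]
top board [-4.4  8.2]
side board [-5.5 -0.3]
```

```bash
cat >> h.py <<'E'
def overlay(c,fn,b,ps,crop,sc):
    p,_=r.camera(c); x,y,w,h=crop
    im=cv2.resize(p[y:y+h,x:x+w,::-1],(int(w*sc),int(h*sc)),interpolation=cv2.INTER_CUBIC)
    def line(q,P,z,col):
        A=np.array([[np.cos(q[2]),-np.sin(q[2])],[np.sin(q[2]),np.cos(q[2])]])
        uv=[(proj(c,[*(A@np.array(k)+q[:2]),z])+.5-[x,y])*sc for k in P]
        cv2.polylines(im,[np.round(uv).astype(np.int32)],False,col,1,cv2.LINE_AA)
    line(b,[(-.245,-.44),(.035,-.44),(.035,.23),(-.245,.23),(-.245,-.44)],.018,(0,0,255))
    line(b,[(0,-.435),(0,.17)],.04,(255,0,0))
    line(b,[(0,0),(-.11,0),(-.11,.12)],.033,(0,160,0))
    if len(ps)>0: line(ps[0],[(.055,-.08),(.055,.08),(-.055,.08),(-.055,-.04)],.033,(255,0,255))
    if len(ps)>1: line(ps[1],[(-.03,-.025),(.03,-.025),(.03,.025),(-.03,.025),(-.03,-.025)],.05,(0,255,255))
    cv2.imwrite(f"pics/{fn}.png",im)
E
python3 - <<'E'
from h import *
b=np.array([.669,.1465,-.046])
overlay("top","ov1",b,[[.5376,.0252,.03],[.5756,-.1807,.1278]],(190,120,220,120),3.6)
overlay("side","ov1s",b,[[.5376,.0252,.03],[.5756,-.1807,.1278]],(270,145,130,145),4)
E
```

```text
(no output)
```

View pics/ov1.png

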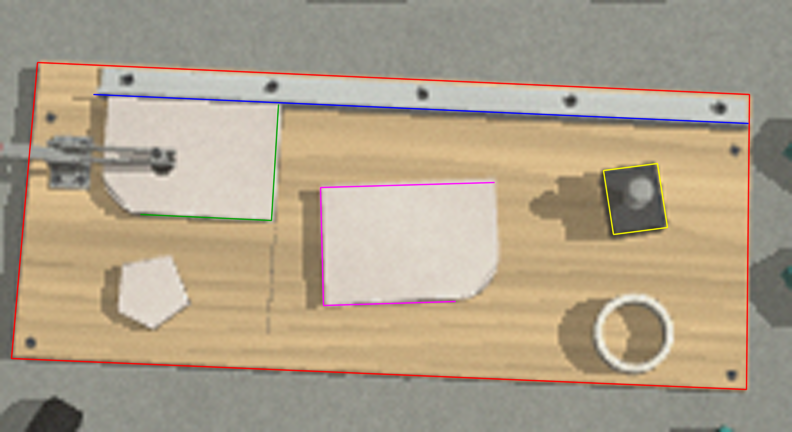

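View pics/ov1s.png

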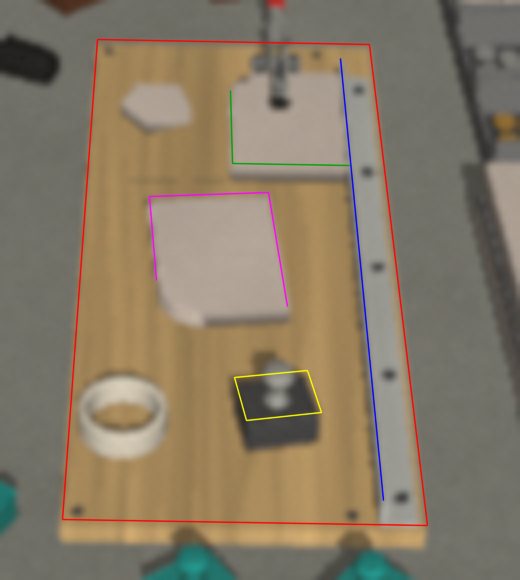

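Overlays agree: the board fit (red outline, blue fence edge, green seam) and the panel and weight fits lie on the top-view edges. In the board frame, the panel is at (-126,-127) mm turned +4.4°, and the weight is at (-78,-331) mm turned +10°. Now I'll move to the front edge.

```bash
cat >> h.py <<'E'
B=np.array([.669,.1465,-.046])
def b2w(p,b=B): c,s=np.cos(b[2]),np.sin(b[2]); return np.array([b[0]+c*p[0]-s*p[1],b[1]+s*p[0]+c*p[1]])
def w2b(p,b=B): c,s=np.cos(b[2]),np.sin(b[2]); d=np.array(p[:2])-b[:2]; return np.array([c*d[0]+s*d[1],-s*d[0]+c*d[1]])
def state():
    o=r.get_obs(); Rm=cv2.Rodrigues(np.array(o["orientation"]))[0]; p=np.array(o["position"])
    yaw=np.degrees(np.arctan2(-Rm[0,1],Rm[1,1])-B[2])   # angle of tool y from board y
    print("t",round(o["time_s"],2),"board mm",(w2b(p)*1e3).round(1),"z",(p[2]*1e3).round(1),"yaw",yaw.round(2),"F",np.array(o["force"]).round(1),"w",round(o["grip_width"],3))
    return p,Rm,yaw
def to(bx,by,z,yaw):
    p,Rm,y=state(); d=Rm.T@(np.array([*b2w([bx,by]),z])-p)
    print("shift mm",(d*1e3).round(1),"spin",round(-(yaw-y),2))
E
python3 - <<'E'
from h import *
to(-.212,-.110,.12,0)
E
```

```text
t 2.0 board mm [-540.7  410.6] z 194.9 yaw -11.62 F [-0.4 -0.  -0.5] w 0.999
shift mm [-426.8 -443.8   74.9] spin -11.62
```

```bash
python3 -m handwheel '0.06 -0.427 -0.444 0 -11.6;0.06 -0.427 -0.444 0 -11.6;0.06 -0.427 -0.444 0 -11.6;0.06 -0.427 -0.444 0 -11.6;0.06 -0.427 -0.444 0 -11.6'
python3 - <<'E'
from h import *
to(-.212,-.110,.12,0)
E
```

```text
time_s: 2.62
position: [0.3021, 0.3098, 0.1951]
orientation: [0.072, 3.14, 0.001]
force: [0.7, 0.9, 0.3]
grip_width: 0.704
grasp_force: 0.0
t 2.62 board mm [-374.   146.2] z 195.1 yaw 0.01 F [0.7 0.9 0.3] w 0.704
shift mm [-161.9 -256.3   75.1] spin 0.01
```

```bash
python3 -m handwheel '0.06 -0.162 -0.256 0.0 0;0.06 -0.162 -0.256 0.0 0;0.06 -0.162 -0.256 0.0 0;0.06 -0.162 -0.256 0.075 0;0.06 -0.162 -0.256 0.075 0'
python3 - <<'E'
from h import *
to(-.212,-.110,.015,0)
E
```

```text
time_s: 3.25
position: [0.4473, 0.0554, 0.1266]
orientation: [0.074, 3.139, -0.0]
force: [1.7, 0.4, -0.0]
grip_width: 0.706
grasp_force: 0.0
t 3.25 board mm [-217.3 -101.2] z 126.6 yaw -0.06 F [ 1.7  0.4 -0. ] w 0.706
shift mm [ -5.   -8.8 111.6] spin -0.06
```

```bash
python3 -m handwheel '0.06 -0.005 -0.009 0.05 0;0.06 -0.005 -0.009 0.095 0;0.06 -0.005 -0.009 0.108 0;0.06 -0.005 -0.009 0.111 0;0.06 -0.005 -0.009 0.111 0'
python3 - <<'E'
from h import *
to(-.130,-.110,.015,0)
overlay("top","ov2",B,[],(240,140,160,100),5)
E
```

```text
time_s: 3.88
position: [0.4519, 0.0482, 0.0176]
orientation: [0.072, 3.138, -0.0]
force: [0.5, 1.3, 0.2]
grip_width: 0.702
grasp_force: 0.0
t 3.88 board mm [-212.3 -108.2] z 17.6 yaw 0.01 F [0.5 1.3 0.2] w 0.702
shift mm [-82.3  -1.8   2.8] spin 0.01
```

View pics/ov2.png

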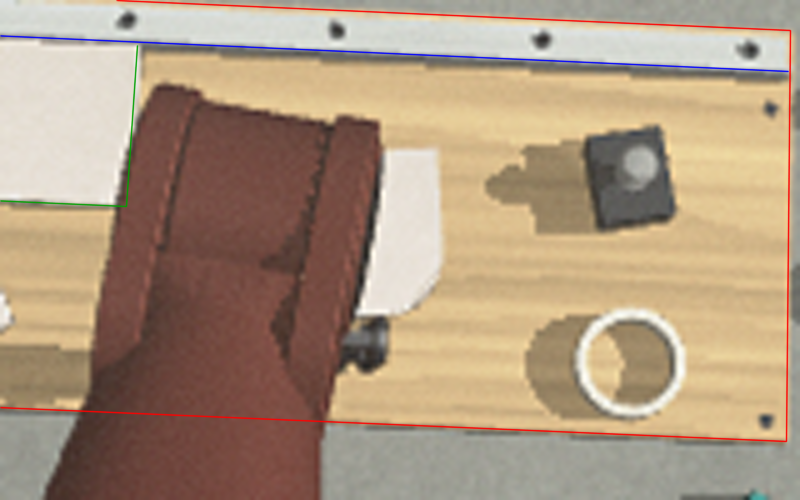

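The arm hides the panel from the top camera, but no force is showing, so it is clear of the panel. Now I'll push toward the fence in small rows.

```bash
python3 -m handwheel '0.06 -0.012 -0.002 0 0;0.06 -0.023 -0.002 0 0;0.06 -0.033 -0.002 0 0;0.06 -0.043 -0.002 0 0;0.06 -0.053 -0.002 0 0' | egrep 'pos|force'; python3 -m handwheel '0.06 -0.006 0 0 0;0.06 -0.012 0 0 0;0.06 -0.018 0 0 0;0.06 -0.024 0 0 0;0.06 -0.028 0 0 0'| egrep 'pos|force';  python3 - <<'E'
from h import *
r.camera("side"); r.camera("top"); p=locate("panel",[.61,.02,-.046],("side",)); print((w2b(p)*1e3).round(1),np.degrees(p[2]-B[2]))
to(-.121,-.110,.015,0)
E
```

```text
position: [0.5042, 0.0438, 0.0158]
force: [-0.3, -0.6, -0.2]
grasp_force: 0.0
position: [0.5319, 0.0424, 0.0159]
force: [-0.6, -0.3, -0.1]
grasp_force: 0.0
panel all ['side'] [0.5373 0.0184 0.0357] 0.048
[-125.7 -134.1] 4.681769184513345
t 5.33 board mm [-132.5 -110.3] z 15.8 yaw -0.02 F [ 0.8  0.4 -0.3] w 0.702
shift mm [-11.5   0.3   0.8] spin -0.02
```

Run:
```python
from h import *
overlay("side","s3",B,[],(265,145,120,110),5)
```

```text
(no output)
```

View pics/s3.png

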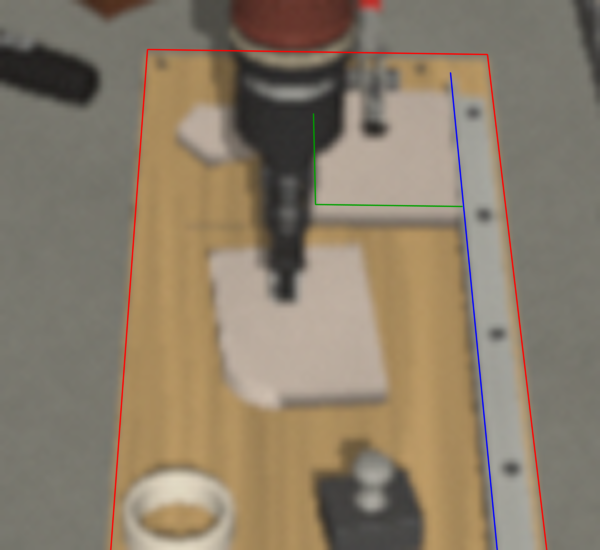

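Run:
```python
from h import *
p,d=r.camera("side"); K,o,R=cal("side")
def w(u,v): return o+R@(np.linalg.solve(K,[u,v,1])*d[v,u])
for u,v in [(321,v) for v in range(196,212,1)]: x=w(u,v); print(u,v,d[v,u],(w2b(x)*1e3).round(1),(x[2]*1e3).round(1),p[v,u])
print("board/panel/table heights",w(300,225)[2],w(320,215)[2],w(330,216)[2],w(200,250)[2])
```

```text
321 196 1.6921868 [-136.3 -167.5] 112.4 [48 44 44]
321 197 1.6919819 [-136.2 -169.8] 109.9 [54 53 52]
321 198 1.6842626 [-136.3 -177.9] 112.0 [51 50 49]
321 199 1.6961818 [-136.  -170.7] 102.0 [53 51 48]
321 200 1.7197253 [-135.6 -154.3] 84.7 [56 55 52]
321 201 1.7174505 [-135.6 -158.2] 83.4 [56 53 52]
321 202 1.7221745 [-135.4 -156.7] 77.8 [50 49 46]
321 203 1.7264318 [-135.3 -155.5] 72.4 [49 47 45]
321 204 1.7328484 [-135.1 -152.6] 65.7 [71 68 64]
321 205 1.7389177 [-135.  -150.1] 59.2 [125 119 110]
321 206 1.777557 [-134.3 -122.2] 32.1 [172 161 149]
321 207 1.7707741 [-134.3 -129.7] 33.6 [186 172 158]
321 208 1.7658567 [-134.4 -135.7] 33.9 [186 172 158]
321 209 1.7606298 [-134.4 -141.9] 34.5 [186 173 158]
321 210 1.7654425 [-134.3 -140.4] 28.7 [187 173 159]
321 211 1.7590133 [-134.3 -147.6] 30.0 [187 173 159]
board/panel/table heights 0.01362300743438305 0.030763061079814857 0.025621516832438962 -0.002937381279456419
```

The fingers are passing above the panel: the tip shows at crop (283,298), higher than the stated tool length implies. I'll back off, shut the fingers and check the tip height.

```bash
python3 -m handwheel '0.06 0.04 0 0 0;0.06 0.085 0 0 0;0 0.085 0 0 0;0 0.085 0 0 0;0 0.085 0 0 0' | egrep 'pos|force|width'; python3 -m handwheel '0 0 0 0 0;0 0 0 0 0' | egrep 'pos|force|width'
python3 - <<'E'
from h import *
state()
p,d=r.camera("side"); K,o,R=cal("side")
q=[proj("side",[*b2w([-.217,-.115]),z]) for z in (.016,.03,.05,.09)]; print(np.round(q,1))
u0=int(q[0][0])
a=cv2.resize(p[160:230,270:340,::-1],(560,560),interpolation=cv2.INTER_NEAREST)
for k,c in zip(q,((0,0,255),(0,255,0),(255,0,0),(0,255,255))): cv2.circle(a,tuple(int(t) for t in (k+.5-[270,160])*8),4,c,-1)
cv2.imwrite("pics/s4.png",a)
E
```

```text
position: [0.4477, 0.0462, 0.0162]
force: [-0.1, -1.1, 0.6]
grip_width: 0.062
grasp_force: 0.0
position: [0.4469, 0.0463, 0.0158]
force: [0.1, 0.3, -0.2]
grip_width: -0.002
grasp_force: 0.0
t 6.3 board mm [-217.3 -110.3] z 15.8 yaw -0.02 F [ 0.1  0.3 -0.2] w -0.002
[[297.8 207.8]
 [297.8 204.8]
 [297.7 200.4]
 [297.7 191.4]]
```

View pics/s4.png

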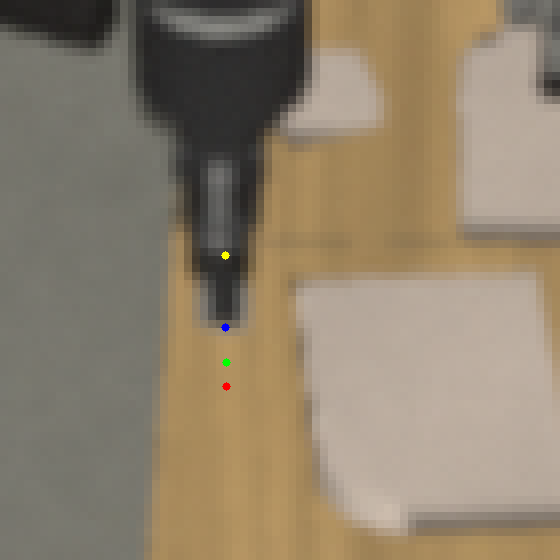

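With the fingers shut, the tip shows at crop (226,327), which matches z ≈ 50 mm rather than 16 mm. So the real tips sit about 34 mm above the reported TCP. I'll lower gently and watch the force.

```bash
python3 -m handwheel '0 0 0 0.006 0;0 0 0 0.012 0;0 0 0 0.018 0;0 0 0 0.022 0;0 0 0 0.022 0' | egrep 'pos|force'
python3 - <<'E'
from h import *
p,d=r.camera("side"); K,o,R=cal("side")
state()
for v in range(190,215):
    x=o+R@(np.linalg.solve(K,[297.8,v,1])*d[v,298]); print(v,(w2b(x)*1e3).round(),(x[2]*1e3).round(),p[v,298])
E
```

```text
position: [0.4463, 0.0465, -0.0066]
force: [-0.9, -0.1, 0.5]
grasp_force: 0.0
t 7.03 board mm [-217.6 -110.2] z -6.3 yaw -0.02 F [ 0.1 -0.2 -0.3] w -0.0
190 [-215. -144.] 118.0 [78 78 77]
191 [-216. -132.] 105.0 [78 77 76]
192 [-216. -129.] 98.0 [87 87 85]
193 [-215. -155.] 114.0 [93 92 91]
194 [-214. -172.] 123.0 [94 93 92]
195 [-214. -175.] 121.0 [97 96 94]
196 [-214. -175.] 117.0 [71 70 69]
197 [-214. -177.] 114.0 [46 44 42]
198 [-215. -166.] 101.0 [43 42 41]
199 [-216. -144.] 80.0 [47 47 45]
200 [-216. -127.] 61.0 [51 50 49]
201 [-217. -121.] 52.0 [56 56 54]
202 [-216. -133.] 57.0 [58 58 57]
203 [-216. -130.] 50.0 [55 55 53]
204 [-216. -133.] 48.0 [63 61 58]
205 [-217. -123.] 35.0 [101  93  78]
206 [-217. -122.] 30.0 [148 128  98]
207 [-217. -110.] 16.0 [174 145  99]
208 [-217. -116.] 16.0 [177 146  97]
209 [-217. -122.] 16.0 [177 147  97]
210 [-217. -123.] 13.0 [179 147  97]
211 [-216. -135.] 18.0 [179 147  97]
212 [-216. -141.] 19.0 [178 146  97]
213 [-216. -147.] 18.0 [178 147  97]
214 [-216. -154.] 20.0 [176 144  96]
```

```bash
python3 -m handwheel '0.06 0 0 0 0;0.06 0 0 0.003 0;0.06 0 0 0.007 0;0.06 0 0 0.011 0;0.06 0 0 0.014 0' | egrep 'pos|force|width';  python3 -m handwheel '0.06 0 0 0 0;0.06 0 0 0.0 0;0.06 0 0 0.002 0' | egrep 'pos|force|width'
python3 - <<'E'
from h import *
p,d=r.camera("side"); state()
print(np.round([proj("side",[*b2w([-.217,-.155]),z]) for z in (.018,.022,.026,.03)],1))
for v in range(203,222): print(v,p[v,294:303].mean(1).round().astype(int))
E
```

```text
position: [0.4465, 0.0464, -0.0206]
force: [-0.2, 0.0, -0.7]
grip_width: 0.702
grasp_force: 0.0
position: [0.4469, 0.0464, -0.0219]
force: [-0.2, 1.5, 0.6]
grip_width: 0.7
grasp_force: 0.0
t 8.07 board mm [-217.5 -110.2] z -22.3 yaw -0.02 F [ 0.3  0.3 -0.3] w 0.702
[[297.4 214.6]
 [297.4 213.7]
 [297.4 212.8]
 [297.4 212. ]]
203 [ 61  45  42  43  42  44  65 109 132]
204 [ 60  45  46  45  44  45  64 108 131]
205 [ 64  50  54  55  53  49  65 109 134]
206 [ 76  60  58  59  58  56  71 111 134]
207 [101  75  57  51  55  70  95 122 136]
208 [125  95  60  47  56  90 120 133 137]
209 [127  96  61  47  57  94 126 136 136]
210 [123  92  59  47  57  94 127 135 135]
211 [122  91  60  46  58  92 126 136 136]
212 [124  98  71  62  66  93 127 137 136]
213 [132 115 102  99 102 113 132 136 136]
214 [133 130 129 130 134 136 138 137 137]
215 [133 133 133 136 139 141 139 137 137]
216 [133 133 133 135 140 140 139 138 136]
217 [133 133 133 136 140 142 140 137 134]
218 [132 134 133 136 141 142 140 137 134]
219 [134 133 134 136 139 141 140 137 134]
220 [134 133 134 136 141 143 140 139 135]
221 [134 134 133 137 142 142 142 137 135]
```

Tips are now at z ≈ 24 mm, which is right for pushing the edge.

```bash
python3 -m handwheel '0.06 -0.012 0 0.001 0;0.06 -0.022 0 0.001 0;0.06 -0.031 0 0.001 0;0.06 -0.04 0 0.001 0;0.06 -0.049 0 0.001 0' | egrep 'pos|force';  python3 -m handwheel '0.06 -0.008 0 0 0;0.06 -0.016 0 0 0;0.06 -0.024 0 0 0;0.06 -0.032 0 0 0;0.06 -0.038 0 0 0'| egrep 'pos|force';  python3 - <<'E'
from h import *
r.camera("side"); p=locate("panel",[.60,.025,-.046],("side",)); print((w2b(p)*1e3).round(1),np.degrees(p[2]-B[2]))
to(-.121,-.110,-.023,0)
E
```

```text
position: [0.4961, 0.0441, -0.0232]
force: [-1.3, -0.6, 1.0]
grasp_force: 0.5
position: [0.5341, 0.0423, -0.0232]
force: [-1.4, 0.3, 1.5]
grasp_force: 0.5
panel all ['side'] [ 0.5975  0.0088 -0.0527] 0.05
[ -65.1 -140.9] -0.3815506983115072
t 9.43 board mm [-129.8 -110.4] z -23.0 yaw -0.02 F [-0.6 -0.5  0.4] w 0.702
shift mm [-8.8  0.4 -0. ] spin -0.02
```

```bash
python3 -m handwheel '0.06 -0.003 0 0 0;0.06 -0.006 0 0 0;0.06 -0.008 0 0 0;0.06 -0.009 0 0 0' | egrep 'pos|force';  python3 -m handwheel '0.06 -0.001 0 0 0;0.06 -0.002 0 0 0'| egrep 'pos|force';python3 -m handwheel '0.06 -0.001 0 0 0;0.06 -0.002 0 0 0'| egrep 'pos|force'
```

```text
position: [0.5425, 0.042, -0.0232]
force: [-2.9, 2.1, 2.0]
grasp_force: 1.7
position: [0.5426, 0.0421, -0.0234]
force: [-14.3, 1.8, 10.4]
grasp_force: 6.9
position: [0.5425, 0.042, -0.0234]
force: [-24.4, -0.1, 19.4]
grasp_force: 14.4
```

The fence contact shows 24 N against the push, so I'll back off and go round to the outer side.

```bash
python3 -m handwheel '0.06 0.012 0 0 0;0.06 0.025 0 0 0;0.06 0.025 0 -0.04 0;0.06 0.025 0 -0.09 0;0.06 0.025 0 -0.09 0' | egrep 'pos|force';  python3 - <<'E'
from h import *
print(np.round(r.get_obs()["q"],2)); r.camera("side"); p=locate("panel",[.61,.025,-.046],("side",)); print((w2b(p)*1e3).round(1),np.degrees(p[2]-B[2]))
to(-.040,-.252,.065,-90)
E
```

```text
position: [0.5247, 0.0424, 0.0714]
force: [0.7, -0.9, -0.5]
grasp_force: 0.0
[-0.17 -0.12 -0.35  1.33  0.   -0.12]
panel all ['side'] [ 0.6069  0.0103 -0.0697] 0.045
[ -55.8 -138.9] -1.3580718300403523
t 11.15 board mm [-142.  -110.3] z 67.1 yaw -0.02 F [-0.1 -0.2 -0.4] w 0.706
shift mm [-102.1 -141.6    2.3] spin 89.98
```

```bash
python3 -m handwheel '0.03 -0.02 -0.07 0 10;0.03 -0.06 -0.142 0 20;0.03 -0.102 -0.142 0 30;0.03 -0.102 -0.142 0 40;0.03 -0.102 -0.142 0 50' | egrep 'pos|force';  python3 -m handwheel '0.03 0 0 0 10;0.03 0 0 0 20;0.03 0 0 0 30;0.03 0 0 0 40;0.03 0 0 0 40' | egrep 'pos|force';  python3 - <<'E'
from h import *
r.camera("top"); r.camera("side");p=locate("panel",[.61,.025,-.046]);print((w2b(p)*1e3).round(1),np.degrees(p[2]-B[2]))
to(-.040,-.252,-.019,-90)
E
```

```text
position: [0.6158, -0.1038, 0.0635]
force: [-0.6, -0.4, -0.1]
grasp_force: 0.0
position: [0.6159, -0.1033, 0.0651]
force: [-0.4, -0.6, 0.1]
grasp_force: 0.0
panel top [ 0.6109  0.0171 -0.0053] 0.838
panel side [ 0.6055  0.0067 -0.0772] 0.158
panel all ['top', 'side'] [ 0.6066  0.0152 -0.075 ] 0.494
[ -56.3 -134. ] -1.6624929944859377
t 12.6 board mm [ -40.9 -252.2] z 66.2 yaw -89.86 F [0.1 0.1 0.4] w 0.354
shift mm [ 0.2  0.9 85.2] spin 0.14
```

```bash
python3 -m handwheel '0.03 0 0.001 0.04 0;0.03 0 0.001 0.07 0;0.03 0 0.001 0.08 0;0.03 0 0.001 0.084 0;0.03 0 0.001 0.084 0' | egrep 'pos|force';  python3 - <<'E'
from h import *
p,d=r.camera("side"); state()
print(np.round([proj("side",[*b2w([x,-.252]),z]) for x in(-.04,-.012,0) for z in (.018,.022,.026)],1))
overlay("side","s5",B,[],(285,160,100,110),5.4)
E
```

```text
position: [0.6186, -0.104, -0.0161]
force: [0.5, 0.5, 0.4]
grasp_force: 0.0
t 13.28 board mm [ -38.7 -252.6] z -15.8 yaw -90.0 F [-0.3  0.  -0.3] w 0.351
[[349.  234. ]
 [349.1 233.2]
 [349.2 232.3]
 [357.3 234.2]
 [357.4 233.3]
 [357.5 232.4]
 [360.9 234.2]
 [361.  233.4]
 [361.1 232.5]]
```

View pics/s5.png

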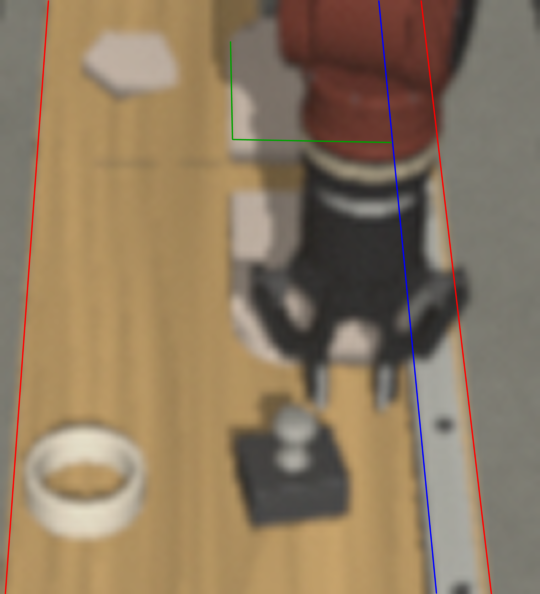

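```bash
python3 -m handwheel '0.03 0.01 0 0 0;0.03 0.02 0 0 0;0.03 0.028 0 0 0;0.03 0.036 0 0 0;0.03 0.044 0 0 0' | egrep 'pos|force';  python3 -m handwheel '0.03 0.007 0 0 0;0.03 0.014 0 0 0;0.03 0.02 0 0 0;0.03 0.026 0 0 0;0.03 0.03 0 0 0'| egrep 'pos|force';  python3 - <<'E'
from h import *
r.camera("side"); p=locate("panel",[.61,.06,-.046],("side",)); print((w2b(p)*1e3).round(1),np.degrees(p[2]-B[2]))
to(-.040,-.171,-.016,-90)
E
```

```text
position: [0.62, -0.0592, -0.0171]
force: [-0.6, -0.6, 0.4]
grasp_force: 0.5
position: [0.6213, -0.0294, -0.0172]
force: [0.6, -0.4, 0.4]
grasp_force: 0.5
panel all ['side'] [ 0.5983  0.0575 -0.0702] 0.501
[-66.5 -92.2] -1.3868083727756244
t 14.68 board mm [ -39.6 -177.7] z -17.3 yaw -90.0 F [-0.3  1.   0.3] w 0.355
shift mm [ 6.7 -0.4 -1.3] spin 0.0
```

```bash
python3 -m handwheel '0.03 0.002 0 0 0;0.03 0.004 0 0 0;0.03 0.005 0 0 0' | egrep 'pos|force';  python3 -m handwheel '0.03 0.001 0 0 0;0.03 0.002 0 0 0'| egrep 'pos|force';python3 -m handwheel '0.03 0.001 0 0 0;0.03 0.002 0 0 0'| egrep 'pos|force'
```

```text
position: [0.6211, -0.0268, -0.0172]
force: [-2.7, -11.6, -0.3]
grasp_force: 6.2
position: [0.621, -0.0269, -0.0172]
force: [-5.0, -21.2, -0.1]
grasp_force: 10.5
position: [0.621, -0.0269, -0.0171]
force: [-6.4, -29.4, -0.5]
grasp_force: 14.9
```

```bash
python3 -m handwheel '0.03 -0.012 0 0 0;0.03 -0.025 0 0 0;0.03 -0.035 0 -0.05 0;0.03 -0.035 0 -0.09 0;0.03 -0.035 0 -0.12 0' | egrep 'pos|force';  python3 -m handwheel '0.03 -0.06 0.0 0 0;0.03 -0.12 0 0 0;0.03 -0.15 0.06 0 0;0.03 -0.15 0.12 0 0;0.03 -0.15 0.15 0 0' | egrep 'pos|force';  python3 - <<'E'
from h import *
r.camera("top"); r.camera("side");p=locate("panel",[.61,.06,-.046]);print((w2b(p)*1e3).round(1),np.degrees(p[2]-B[2]))
overlay("top","ov4",B,[p],(230,130,180,100),4.4)
to(-.1,-.33,.05,0)
E
```

```text
position: [0.6207, -0.0562, 0.105]
force: [0.7, 0.6, -0.9]
grasp_force: 0.0
position: [0.764, -0.2137, 0.1027]
force: [0.6, -0.4, 1.1]
grasp_force: 0.0
panel top [ 0.6099  0.0698 -0.0403] 0.092
panel side [ 0.6074  0.0622 -0.0444] 0.043
panel all ['top', 'side'] [ 0.6094  0.0686 -0.0469] 0.102
[-56.  -80.6] -0.052937866549153556
t 17.05 board mm [ 109.6 -354.3] z 102.4 yaw -90.01 F [-0.3 -1.1  0.5] w 0.349
shift mm [  24.3 -209.5   52.6] spin -90.01
```

View pics/ov4.png

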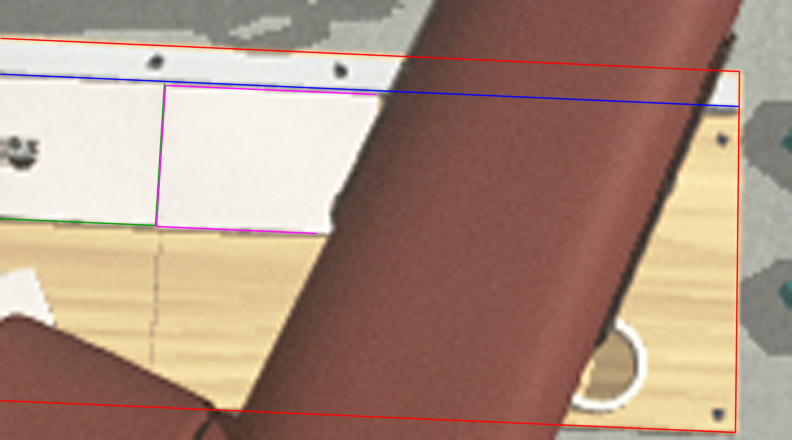

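The panel appears home (magenta edges lie on the seam and fence lines, seam at crop (160,155) tight); the arm hides the rest. I'll give one more light front push to confirm it is flush with the fence, then do the weight.

```bash
python3 -m handwheel '0.06 0.05 -0.05 0 -10;0.06 0.1 -0.1 0 -20;0.06 0.15 -0.15 0 -30;0.06 0.2 -0.2 0 -40;0.06 0.24 -0.24 0 -50' | egrep 'pos|force'
python3 - <<'E'
from h import *
to(-.15,-.08,.05,0)
E
```

```text
position: [0.5584, 0.0102, 0.1041]
force: [0.1, 1.6, -0.1]
grasp_force: 0.0
t 17.68 board mm [-104.3 -141.3] z 104.1 yaw -39.7 F [ 0.1  1.6 -0.1] w 0.702
shift mm [74.5 17.8 53.9] spin -39.7
```

```bash
python3 -m handwheel '0.06 0.04 0.018 0 -10;0.06 0.074 0.018 0 -20;0.06 0.074 0.018 0.02 -30;0.06 0.074 0.018 0.04 -39.7;0.06 0.074 0.018 0.054 -39.7' | egrep 'pos|force'
python3 - <<'E'
from h import *
to(-.15,-.08,-.023,0)
E
```

```text
position: [0.5176, 0.0722, 0.049]
force: [-0.6, 0.2, -0.4]
grasp_force: 0.0
t 18.3 board mm [-147.8  -81.1] z 49.0 yaw -0.39 F [-0.6  0.2 -0.4] w 0.701
shift mm [ 2.3  1.1 72. ] spin -0.39
```

```bash
python3 -m handwheel '0.06 0.002 0.001 0.03 -0.2;0.06 0.002 0.001 0.055 -0.2;0.06 0.002 0.001 0.07 -0.2;0.06 0.002 0.001 0.072 -0.2;0.06 0.002 0.001 0.072 -0.2' | egrep 'pos|force'; python3 -m handwheel '0.06 -0.008 0 0 0;0.06 -0.016 0 0 0;0.06 -0.022 0 0 0;0.06 -0.026 0 0 0;0.06 -0.028 0 0 0' | egrep 'pos|force'
python3 - <<'E'
from h import *
to(-.121,-.08,-.023,0)
E
```

```text
position: [0.517, 0.0733, -0.0224]
force: [0.1, -0.2, -0.5]
grasp_force: 0.0
position: [0.5441, 0.0721, -0.0233]
force: [-6.8, -1.1, 3.7]
grasp_force: 3.5
t 19.55 board mm [-121.3  -80.1] z -23.3 yaw -0.12 F [-6.8 -1.1  3.7] w 0.7
shift mm [-0.3  0.1 -0.3] spin -0.12
```

```bash
python3 -m handwheel '0.06 -0.002 0 0 0;0.06 -0.003 0 0 0' | egrep 'pos|force'; python3 -m handwheel '0.06 0.015 0 0 0;0.06 0.03 0 0 0;0.06 0.03 0 -0.04 0;0.06 0.03 0 -0.09 0;0.06 0.03 0 -0.1 0' | egrep 'pos|force'
python3 - <<'E'
from h import *
r.camera("side"); p=locate("panel",[.61,.07,-.046],("side",)); print((w2b(p)*1e3).round(1),np.degrees(p[2]-B[2]))
w=locate("weight",[.576,-.18,.13],("side",)); print((w2b(w)*1e3).round(1),np.degrees(w[2]-B[2]))
to(-.15,-.34,.075,0)
E
```

```text
position: [0.5439, 0.0721, -0.0234]
force: [-20.6, -0.7, 17.4]
grasp_force: 12.4
position: [0.5199, 0.0731, 0.0807]
force: [-0.2, 0.4, -0.1]
grasp_force: 0.0
panel all ['side'] [ 0.6086  0.058  -0.0374] 0.073
[-56.3 -91.2] 0.49544716920928605
weight all ['side'] [ 0.5756 -0.1867  0.0867] 0.227
[ -77.9 -337.2] 7.604726421887496
t 20.57 board mm [-147.8  -80. ] z 76.5 yaw -0.12 F [-0.2 -0.2 -0.3] w 0.702
shift mm [   1.6 -260.     1.5] spin -0.12
```

```bash
python3 -m handwheel '0.02 -0.004 -0.06 -0.01 0;0.02 -0.008 -0.12 -0.01 0;0.02 -0.008 -0.18 -0.01 0;0.02 -0.008 -0.24 -0.01 0;0.02 -0.008 -0.253 -0.01 0' | egrep 'pos|force'
python3 - <<'E'
from h import *
r.camera("side"); r.camera("top")
p=locate("panel",[.61,.07,-.046]); print((w2b(p)*1e3).round(1),np.degrees(p[2]-B[2]))
to(-.14,-.333,-.007,0)
print((w2b(plane("top",r.spot_point("tape","top")[0]["uv"],.018))*1e3).round(), (w2b(plane("side",r.spot_point("tape","side")[0]["uv"],.018))*1e3).round())
E
```

```text
position: [0.512, -0.1825, 0.0846]
force: [-0.1, 1.2, -0.5]
grasp_force: 0.0
panel top [ 0.6103  0.0668 -0.0597] 0.049
panel side [ 0.6104  0.061  -0.1025] 0.099
panel all ['top', 'side'] [ 0.6099  0.0665 -0.0611] 0.083
[-55.4 -82.6] -0.8638783288430855
t 21.4 board mm [-140.9 -331.8] z 85.7 yaw -0.1 F [0.5 0.1 0.3] w 0.234
shift mm [-1.1 -1.3 92.7] spin -0.1Traceback (most recent call last):
  File "<stdin>", line 5, in <module>
IndexError: list index out of range
```

```bash
python3 -m handwheel '0.02 0 -0.001 0.04 0;0.02 0 -0.001 0.07 0;0.02 0 -0.001 0.085 0;0.02 0 -0.001 0.092 0;0.02 0 -0.001 0.092 0' | egrep 'pos|force'
python3 - <<'E'
from h import *
to(-.0743,-.333,-.007,0)
overlay("side","s6",B,[],(270,170,110,120),5)
E
```

```text
position: [0.5138, -0.1805, -0.0047]
force: [-0.3, 1.2, -0.8]
grasp_force: 0.0
t 22.07 board mm [-140.  -333.8] z -4.7 yaw -0.09 F [-0.3  1.2 -0.8] w 0.231
shift mm [-65.7   0.9   2.4] spin -0.09
```

View pics/s6.png

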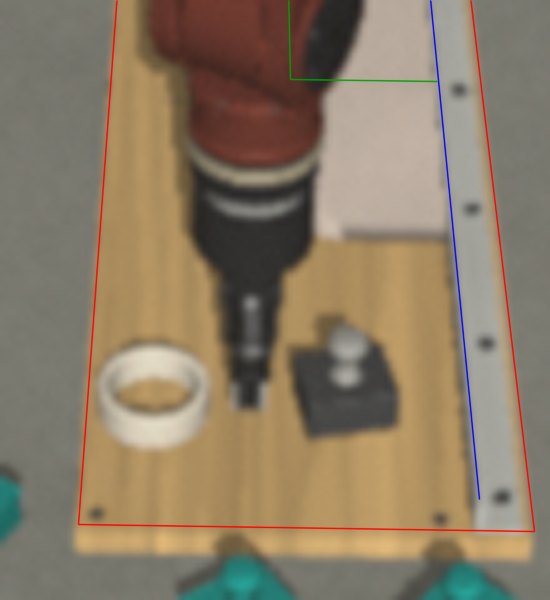

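Fingers (crop (250,405)) are between the tape (155,395) and the dark weight (345,395), and level with the weight. Now I'll push it toward the fence.

```bash
python3 -m handwheel '0.02 -0.01 0.001 0 0;0.02 -0.018 0.001 0 0;0.02 -0.026 0.001 0 0;0.02 -0.033 0.001 0 0;0.02 -0.04 0.001 0 0' | egrep 'pos|force'; python3 -m handwheel '0.02 -0.006 0 0 0;0.02 -0.012 0 0 0;0.02 -0.017 0 0 0;0.02 -0.021 0 0 0;0.02 -0.023 0 0 0' | egrep 'pos|force'
python3 - <<'E'
from h import *
r.camera("side"); w=locate("weight",[.62,-.185,-.046],("side",)); print((w2b(w)*1e3).round(1),np.degrees(w[2]-B[2]))
to(-.0743,-.333,-.007,0)
E
```

```text
position: [0.5531, -0.1814, -0.0053]
force: [-5.6, 0.8, 2.5]
grasp_force: 3.0
position: [0.576, -0.1827, -0.0053]
force: [-6.1, -0.3, 3.1]
grasp_force: 3.0
weight all ['side'] [ 0.6154 -0.1938 -0.0594] 0.112
[ -37.9 -342.4] -0.7684318275996965
t 23.48 board mm [ -77.5 -333.2] z -5.3 yaw -0.13 F [-4.7  0.5  1.4] w 0.231
shift mm [-3.2  0.2  1.7] spin -0.13
```

```bash
python3 -m handwheel '0.02 -0.0015 0 0 0;0.02 -0.003 0 0 0;0.02 -0.003 0 0 0' | egrep 'pos|force'; python3 -m handwheel '0.02 0.015 0 0 0;0.02 0.025 0 -0.02 0;0.02 0.025 0 -0.06 0;0.02 0.025 0 -0.11 0;0.02 0.025 0 -0.11 0' | egrep 'pos|force'
python3 - <<'E'
from h import *
r.camera("side"); r.camera("top"); w=locate("weight",[.62,-.185,-.046]); print((w2b(w)*1e3).round(1),np.degrees(w[2]-B[2]))
to(-.034,-.392,.10,-90)
E
```

```text
position: [0.5792, -0.1829, -0.0053]
force: [-4.7, -0.4, 1.2]
grasp_force: 2.3
position: [0.5577, -0.1833, 0.11]
force: [0.4, 0.4, -0.2]
grasp_force: 0.0
weight all ['side'] [ 0.6177 -0.1937 -0.0776] 0.123
[ -35.6 -342.2] -1.812908317338347
t 24.68 board mm [ -99.7 -332.8] z 103.7 yaw -0.11 F [0.7 0.2 0. ] w 0.231
shift mm [-65.8 -59.1   3.6] spin 89.89
```

```bash
python3 -m handwheel '0.02 -0.015 -0.03 0 10;0.02 -0.03 -0.059 0 20;0.02 -0.045 -0.059 0 30;0.02 -0.066 -0.059 0 40;0.02 -0.066 -0.059 0 50' | egrep 'pos|force'; python3 -m handwheel '0.02 0 0 0 10;0.02 0 0 0 20;0.02 0 0 0 30;0.02 0 0 0 39.9;0.02 0 0 0 39.9' | egrep 'pos|force'
python3 - <<'E'
from h import *
r.camera("side"); r.camera("top"); w=locate("weight",[.62,-.185,-.046],("side",)); print((w2b(w)*1e3).round(1),np.degrees(w[2]-B[2]))
p=locate("panel",[.61,.07,-.046]); print((w2b(p)*1e3).round(1),np.degrees(p[2]-B[2]))
to(-.034,-.39,-.007,-90)
E
```

```text
position: [0.6178, -0.2434, 0.1027]
force: [0.2, -0.4, 1.2]
grasp_force: 0.0
position: [0.617, -0.2434, 0.1033]
force: [-0.2, 0.5, -0.2]
grasp_force: 0.0
weight all ['side'] [ 0.6181 -0.1941 -0.0327] 0.124
[ -35.2 -342.5] 0.761501705469206
panel top [ 0.6111  0.0659 -0.0491] 0.077
panel side [ 0.6064  0.0628 -0.0546] 0.502
panel all ['top', 'side'] [ 0.6082  0.0653 -0.0709] 0.19
[-57.1 -83.9] -1.4256896256128697
t 26.18 board mm [ -33.6 -392.2] z 104.6 yaw -89.9 F [ 0.  -0.7  0.6] w 0.234
shift mm [  2.2  -0.4 111.6] spin 0.1
```

```bash
python3 -m handwheel '0.02 0 0 0.05 0;0.02 0 0 0.085 0;0.02 0 0 0.105 0;0.02 0 0 0.11 0;0.02 0 0 0.11 0' | egrep 'pos|force'; python3 -m handwheel '0.02 0.01 0 0 0;0.02 0.018 0 0 0;0.02 0.026 0 0 0;0.02 0.035 0 0 0;0.02 0.045 0 0 0' | egrep 'pos|force'
python3 - <<'E'
from h import *
r.camera("side"); w=locate("weight",[.62,-.175,-.046],("side",)); print((w2b(w)*1e3).round(1),np.degrees(w[2]-B[2]))
to(-.034,-.225,-.007,-90)
E
```

```text
position: [0.6181, -0.2442, -0.004]
force: [0.1, 0.2, 1.3]
grasp_force: 0.0
position: [0.6204, -0.1997, -0.0039]
force: [0.3, -6.5, 2.7]
grasp_force: 2.8
weight all ['side'] [ 0.6476 -0.1685 -0.063 ] 2.277
[  -6.9 -315.7] -0.9724087560008695
t 27.52 board mm [ -32.9 -346.5] z -4.3 yaw -89.97 F [ 0.3  0.2 -0.2] w 0.235
shift mm [121.5  -1.    2.6] spin 0.03
```

```bash
python3 -m handwheel '0.02 0.01 0 0 0;0.02 0.02 0 0 0;0.02 0.03 0 0 0;0.02 0.04 -0.001 0 0;0.02 0.05 -0.001 0 0' | egrep 'pos|force'; python3 -m handwheel '0.02 0.01 0 0 0;0.02 0.02 0 0 0;0.02 0.03 0 0 0;0.02 0.038 0 0 0;0.02 0.045 0 0 0' | egrep 'pos|force'; python3 -m handwheel '0.02 0.005 0 0 0;0.02 0.009 0 0 0;0.02 0.013 0 0 0' | egrep 'pos|force'
python3 - <<'E'
from h import *
to(-.034,-.225,-.007,-90)
overlay("side","s7",B,[],(290,150,100,110),5.4)
E
```

```text
position: [0.6213, -0.1497, -0.0044]
force: [-0.3, -6.0, 2.1]
grasp_force: 2.8
position: [0.6235, -0.1047, -0.0044]
force: [-0.4, -5.3, 2.7]
grasp_force: 2.9
position: [0.624, -0.0919, -0.0044]
force: [-0.5, -6.2, 1.9]
grasp_force: 2.9
t 29.15 board mm [ -34.  -240.2] z -4.4 yaw -90.05 F [-0.5 -6.2  1.9] w 0.232
shift mm [15.2 -0.1  2.5] spin -0.05
```

View pics/s7.png

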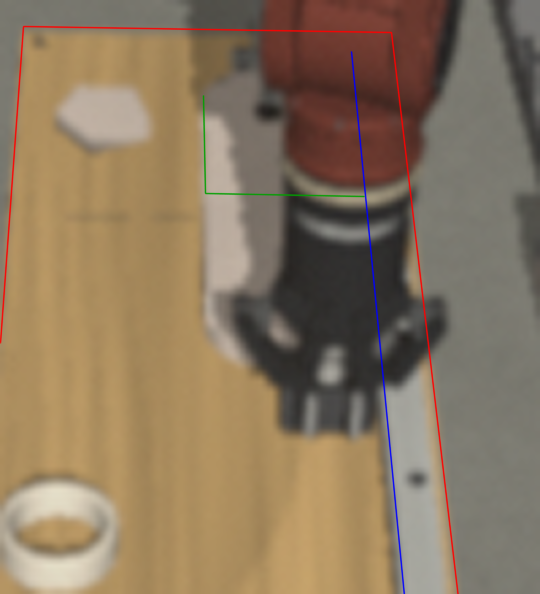

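The weight sits squarely ahead of the fingers, knob clear at crop (330,360). Now the slow finish.

```bash
python3 -m handwheel '0.02 0.003 0 0 0;0.02 0.006 0 0 0;0.02 0.009 0 0 0;0.02 0.011 0 0 0' | egrep 'pos|force'; python3 -m handwheel '0.02 0.001 0 0 0;0.02 0.002 0 0 0' | egrep 'pos|force';python3 -m handwheel '0.02 0.001 0 0 0;0.02 0.002 0 0 0' | egrep 'pos|force'
```

```text
position: [0.6245, -0.0809, -0.0045]
force: [-0.8, -6.5, 3.1]
grasp_force: 3.1
position: [0.6246, -0.079, -0.0045]
force: [-0.1, -5.9, 2.9]
grasp_force: 3.1
position: [0.6247, -0.077, -0.0044]
force: [-1.5, -9.3, 4.3]
grasp_force: 4.9
```

Contact is starting (9.3 N against about 6 N of sliding friction). I'll press on.

```bash
python3 -m handwheel '0.02 0.001 0 0 0;0.02 0.002 0 0 0' | egrep 'pos|force'; python3 -m handwheel '0.02 0.001 0 0 0;0.02 0.002 0 0 0;0.02 0.002 0 0 0' | egrep 'pos|force'
```

```text
position: [0.6246, -0.0771, -0.0044]
force: [-2.9, -17.5, 2.7]
grasp_force: 8.8
position: [0.6246, -0.0771, -0.0042]
force: [-3.0, -23.3, 1.3]
grasp_force: 11.7
```

The weight is tight: the stall position differs by 50.2 mm from the bare-panel stall, which is the weight's 50 mm width. I'll back off and check.

```bash
python3 -m handwheel '0.02 -0.015 0 0 0;0.02 -0.035 0 0 0;0.02 -0.05 0 -0.04 0;0.02 -0.06 0 -0.1 0;0.02 -0.08 0 -0.15 0' | egrep 'pos|force'; python3 -m handwheel '0.02 -0.05 -0.03 0 0;0.02 -0.1 -0.06 0 0;0.02 -0.15 -0.12 0 0;0.02 -0.2 -0.17 0 0;0.02 -0.25 -0.2 0 0' | egrep 'pos|force'
python3 - <<'E'
from h import *
r.camera("side"); r.camera("top")
p=locate("panel",[.61,.07,-.046]); print((w2b(p)*1e3).round(1),np.degrees(p[2]-B[2]))
w=locate("weight",[.626,-.037,-.046]); print((w2b(w)*1e3).round(1),np.degrees(w[2]-B[2]))
overlay("top","ov5",B,[],(225,130,150,90),5.3)
state()
E
```

```text
position: [0.6207, -0.1523, 0.1469]
force: [0.2, -0.2, -0.7]
grasp_force: 0.0
position: [0.4192, -0.3784, 0.1449]
force: [1.1, -0.8, 0.8]
grasp_force: 0.0
panel top [ 0.6101  0.0667 -0.0567] 0.032
panel side [ 0.6067  0.0675 -0.0569] 0.132
panel all ['top', 'side'] [ 0.6095  0.0672 -0.0566] 0.075
[-55.8 -82. ] -0.609494194934145
weight top [ 0.6252 -0.038  -0.0865] 0.088
weight side [ 0.6247 -0.045  -0.0209] 0.091
weight all ['top', 'side'] [ 0.6245 -0.0399 -0.0254] 0.135
[ -35.9 -188.2] 1.1786162834193894
t 32.42 board mm [-223.  -533.9] z 144.8 yaw -89.95 F [-0.6  0.3 -0.2] w 0.234
```

View pics/ov5.png

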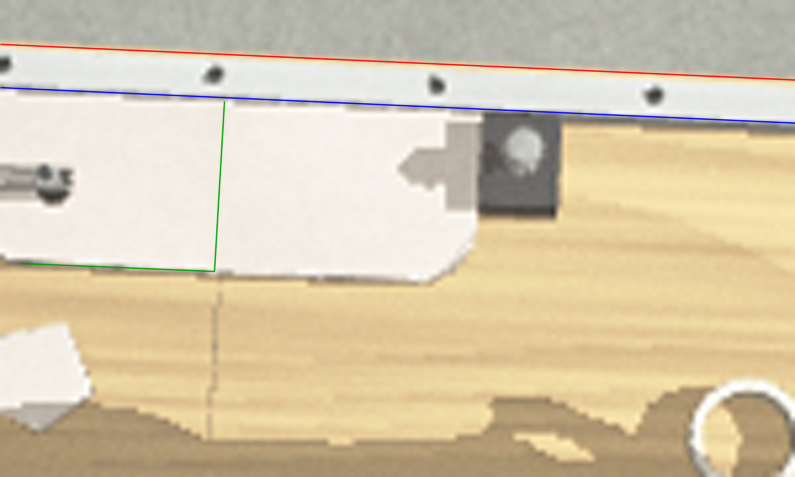

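Run:
```python
from h import *
ims=[r.camera("top")[0].astype(float) for _ in range(4)]; g=np.mean(ims,0)[:,:,2]
def edge(cols,v0,v1):
    out=[]
    for u in cols:
        c=g[v0:v1,u]; t=(c[:3].mean()+c[-3:].mean())/2
        i=np.where((c[:-1]>t)&(c[1:]<=t))[0]
        if len(i): i=i[0]; out.append((w2b(plane("top",(u,v0+i+(c[i]-t)/(c[i]-c[i+1])),.033))*1e3))
    o=np.array(out); s,k=np.polyfit(o[:,1],o[:,0],1); print("x at mean y",o.mean(0).round(1),"slope deg",np.degrees(-np.arctan(s)).round(2),"resid",np.std(o[:,0]-s*o[:,1]-k).round(2)); return s,k
print("clamped"); a=edge(range(236,263),172,190)
print("loose"); b=edge(range(271,303),174,192)
print("step at seam mm",b[1]-a[1], "at y=-120",np.polyval(b,-120)-np.polyval(a,-120))
# weight left/right seam profile in rows
for v in (160,165,170,176): print(v,g[v,258:276].round().astype(int))
```

```text
clamped
x at mean y [-109.7   52.1] slope deg -0.62 resid 0.49
loose
x at mean y [-109.7  -71.6] slope deg 1.13 resid 0.56
step at seam mm -0.8130654972530351 at y=-120 2.842457893697528
160 [228 228 228 228 230 228 227 227 227 226 228 229 230 231 231 231 230 231]
165 [230 230 230 230 229 228 228 227 228 230 230 232 231 232 231 232 232 231]
170 [228 230 230 229 228 228 230 230 229 231 229 228 230 230 229 229 230 230]
176 [231 230 232 233 231 231 232 231 230 228 228 229 228 228 227 228 228 230]
```

Run:
```python
from h import *
g=np.mean([r.camera("top")[0].astype(float) for _ in range(3)],0)
for u in (245,255,262,268,275,285,295,303,308,311): print(u,g[142:156,u,2].round().astype(int),"front",g[176:188,u,2].round().astype(int))
print("seam min",[int(g[v,260:275].min()) for v in range(151,181)])
h=cv2.resize(g[140:190,225:335,::-1].astype(np.uint8),(792,360),interpolation=cv2.INTER_NEAREST)
```

```text
245 [231 229 227 231 222 161 233 227 228 228 228 227 229 230] front [230 231 234 228 147 114 159 158 156 149 141 140]
255 [231 229 228 229 229 193 169 234 228 226 226 229 230 231] front [230 232 232 234 224 118 159 161 159 158 149 141]
262 [233 234 233 231 230 222 168 232 230 229 228 229 227 228] front [231 231 233 235 229 126 127 160 159 159 150 146]
268 [235 232 229 232 229 225 183 234 230 228 230 230 229 228] front [229 229 229 229 225 158 114 163 160 158 156 146]
275 [236 230 228 231 228 227 194 172 234 232 231 232 234 233] front [229 228 228 229 232 227 119 161 163 158 156 152]
285 [226 233 229 230 230 232 224 176 238 234 233 234 235 234] front [232 229 230 229 230 228 161 124 161 161 160 156]
295 [198 233 231 230 229 230 230 197 173 237 234 232 233 234] front [229 230 231 232 233 228 156 125 160 161 158 156]
303 [182 233 231 229 229 229 232 221 151 237 233 232 230 230] front [232 232 232 233 234 238 241 132 161 159 157 157]
308 [180 224 226 147  99 173 235 222 162 235 234 237 237 236] front [233 234 235 237 228 173 159 163 161 158 158 158]
311 [178 209 230 229 228 226 229 226 168 186 232 160 164 166] front [232 218 208 177 164 159 166 164 161 157 157 156]
seam min [224, 225, 224, 224, 226, 227, 228, 228, 227, 226, 226, 227, 226, 226, 227, 227, 227, 228, 227, 227, 228, 227, 226, 225, 228, 228, 226, 227, 228, 225]
```

The dark line at the fence is the same strength along the clamped and loose halves, so the back edge is flush. The seam shows no gap in any row, and the weight sits on the straight part. I'll hand in.

```bash
python3 -c "
from rig import r
print(r.sign_off())"
```

```text
the job is handed in; nothing more can be done
None
```

The job is handed in: in the last pictures the loose half lies flush against the fence and tight to the clamped half, and the steel weight sits flat against its outer side, done at about 33 s by pushing only.

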